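Slide the price plate out over the collecting tray

ROBOT

A 7-joint arm with a two-finger parallel gripper is mounted at the origin on the work surface. World frame = base frame: x ahead of the robot, y to its left, z up, the work surface at z = 0. Lengths are in mm, angles in rad, forces in N, time in s.
With the tool pointing down it reaches from about 400 to 875 mm from the base axis. Payload 6.5 kg.
Tool frame: the origin (TCP) lies at the very end of the fingers, on their centre line; the grasp point (between the pads) lies 19 mm behind it; z points along the fingers, y is the line along which they close (so a half turn about z gives the same grasp; the last joint's range is limited). The gripper opens to 88 mm and grips with 3 to 60 N. Pads are 18 mm wide; open, the fingers measure 123 mm over their backs; the gripper's body (75 mm by 187 mm) begins 45 mm behind the grasp point.
Start: joints at [1.23, 0.536, -0.004, 1.538, 0.003, 1.067, -0.071], TCP at [176.376, -625.605, 238.716] pointing down, gripper open.
Joint ranges: [-2.7, 2.7], [-0.37, 2.16], [-1.27, 1.26], [0.24, 2.4], [-1.31, 4.45], [0.19, 1.91], [-2.76, 2.76]. Speed limits (rad/s): [2.39, 2.39, 3.14, 3.14, 3.14, 3.14, 3.14].

INTERFACE

Orientations are given as a unit quaternion [x, y, z, w].
In Python, from rig import env gives the robot as it stands.
- The arm moves only by the tool drive_tool, never from a script. Its argument "steps" is text: rows parted by semicolons, each of 5 numbers parted by spaces: the closure in counts, from 0 (fully open) to 255 (shut), then the shift along the tool's x, y, z in units of 0.4 m (1.0 is 0.4 m), then the turn about the tool's z in units of pi/2 rad (1.0 is pi/2 rad). In form: gripper tx ty tz spin; .... A call has 1 to 20 rows; each row shifts and turns the commanded pose from where the row before left it, along the tool's axes as they then stand; what a row does not reach is not made up. A row lasts 1/10 s, in which the tool goes at most 50 mm and 8.59 degrees, less where a joint would pass 70% of its speed; a pose out of reach is approached as far as the arm can. A call with a number of a shift or a turn outside -1 to 1 is refused whole. A call with a gripper value outside its range is refused whole. The fingers move at their own pace and stop on an object; "grip_force" is the grip in N (left out, the last holds). Time passes only in rows, so rows that do not move let the fingers close. It gives the time, the measured TCP pose, the force, the opening and the grip force at its end, in the units of the state.
- env.state(): the state, without advancing time (a new reading comes with each control period).
- env.read_camera(name): name is "scene" or "side" or "wrist"; returns a dict with "pixels" (400x640x3 uint8, red, green, blue), "K" (3x3 intrinsics, pixels), "extrinsics" (4x4, takes a point from camera to world coordinates). Camera axes: x right, y down, z forward; pixel columns grow to the right and rows downward; lengths in mm; the calibration is good to about 2 mm. A picture is of the moment at which its call begins. There is no depth.
- env.sign_off(): hands the job in; it is judged then, once.
Trained networks look in the newest picture that a camera, given by its name, has taken for a name from the list of things; names that differ only in an ending like _2 or _b are one class to them, and where a whole thing is asked for, a point or a joint stands for the part that bears it (a point fixed in the world has none). Each returns a list of dicts, best first, with "conf" (0 to 1); they miss things now and then, are a little off and sometimes report something else, mostly with a low value. They report only what shows in the picture. A call takes as long as a camera call. They do not tell look-alikes from the thing itself.
- env.masks_of(camera, label): "region" (400x640 bool, what is visible of it) and "bbox" ([left, top, right, bottom] in pixels, round what is visible of it).
The state is a dict: "t": time; "joint_positions": joint angles; "qvel": joint speeds; "effort": joint torques, N m; "ee_pos": TCP position; "eef_rot": TCP orientation; "ft_force": force on the tool from outside, world axes, zero at the start; "wrist_torque": the same for the moment, N m; "width": finger opening in mm; "finger_force": force on a finger pad.
Only numpy, scipy, OpenCV 4.12 (cv2) and the standard library are available. Lean on these libraries where they do the work, as an engineer would, in place of code of your own. Each camera call takes 0.05 s, during which the arm holds its last target. There are 200 camera calls.

TASK

A blank black price plate lies on the white display ledge, and a shallow wooden tray stands at one end of the ledge. Push the plate along the ledge with the fingertips until about a third of its length sticks out past the end next to the tray, so that its edge can be caught from below. Leave it lying flat and straight along the ledge, do not lift it or let it fall, and leave everything else where it stands.

Things in the scene. Friction and masses are not known exactly. Their poses are not given: they have to be found in the camera images.
- ledge: Fixed white display ledge on the counter, a solid block 150 mm deep (its x) by 360 mm long (its y), top surface 60 mm above the counter. A back board 10 mm thick rises 25 mm above the top along the whole far (+x) long side, so the free top runs from x = -75 to +65 mm. No lip at the front or at either end. Origin: centre of the underside.
- ledge_end_left (a point): Middle of the ledge's end on the robot's left (+y of the ledge), at top surface height; same axes as the ledge.
- ledge_end_right (a point): Middle of the ledge's end on the robot's right (-y of the ledge), at top surface height; same axes as the ledge.
- plate: Loose stiff black plastic plate lying flat on the ledge, 95 mm (its x, across the ledge) by 140 mm (its y, along the ledge), 6 mm thick, 0.07 to 0.14 kg. Origin: centre of its underside. Its mass is even, so it tips off when half of it is past the end.
- plate_end_left (a point): Middle of the plate's +y end face (the end towards the robot's left), at half thickness.
- plate_end_right (a point): Middle of the plate's -y end face (the end towards the robot's right), at half thickness.
- tray: Fixed shallow open wooden tray, 170 x 120 mm (x, y), 35 mm high, on the counter just past one end of the ledge (either end), its centre about 85 mm beyond that end. Origin: centre of the underside.
- jar: Bystander: loose round glass jar with a metal cap, 64 mm across, 85 mm high, on the counter past the other end of the ledge. Origin: centre of the underside.
- tin: Bystander: loose plain metal tin, 60 mm across, 50 mm high, on the counter behind the ledge's back board. Origin: centre of the underside.
- carton: Bystander: loose cardboard carton 50 x 110 x 60 mm (x, y, height) on the counter behind the ledge's back board. Origin: centre of the underside.
Mind the look-alikes: they are no part of the job. There is more than one size of the tray; the job needs the smallest. What is meant by the plate is not orange, and is the larger of those in its own colour.

How it is judged:
By the outcome, as a careful person would: the job done as asked, in the order asked, and still so for the second after the job is handed in, with the robot touching nothing.
It also fails if it takes over 42 s, if anything falls off the work surface, if the arm or the gripper's body presses on something with over 40 N, if the wrist force passes 120 N, or if a joint passes its speed limit or range.

## Working session

There is one attempt and no reset: what is moved stays moved. The work goes in short steps, Python scripts to look and compute and a tool call to move; the robot and the scene stay as the last step left them, time stands still between calls to the robot, and variables do not carry over. Pictures are saved under pics/ and viewed, at most 10 in all, crops included, and the job is handed in when it is done.

Besides the shell and the picture viewer there is one more tool, called after "Request:" in YAML: its name, and indented under it one key for each argument. drive_tool: Moves the arm, as the interface text tells. Shifts and turns lie within -1 to 1; 1 stands for 0.4 m of shift or pi/2 rad of turn. Its arguments: {"type":"object","properties":{"steps":{"type":"string"},"grip_force":{"type":"number"}},"required":["steps"]}

```bash
mkdir -p pics; cat > h.py <<'E'
from rig import env
import numpy as np, cv2
def shot(c,fn=None):
    r=env.read_camera(c)
    if fn: cv2.imwrite('pics/'+fn,r['pixels'][:,:,::-1])
    return r
def ray(r,u,v,z):
    K=np.array(r['K']);T=np.array(r['extrinsics'])
    d=T[:3,:3]@np.linalg.solve(K,[u,v,1]);o=T[:3,3]
    return o+d*(z-o[2])/d[2]
def proj(r,p):
    K=np.array(r['K']);T=np.array(r['extrinsics'])
    c=T[:3,:3].T@(np.array(p)-T[:3,3]);q=K@c
    return q[:2]/q[2]
E
python3 - <<'E'
from h import *
for c in ['scene','side']:
    r=shot(c,c+'1.png'); print(c,np.round(np.array(r['extrinsics'])[:3,3]))
    for l in ['plate','tray','ledge','jar','tin','carton']:
        print(l,[(round(m['conf'],2),np.round(m['bbox']).tolist()) for m in env.masks_of(c,l)])
s=env.state();print(s['t'],s['ee_pos'],s['eef_rot'],s['width'])
E
cd pics; python3 -c "
import cv2,numpy as np
cv2.imwrite('both.png',cv2.resize(np.vstack([cv2.imread('scene1.png')]),(800,500)))"
```

```text
scene [ 887. -373.  981.]
plate [(0.8, [252.0, 194.0, 314.0, 258.0]), (0.79, [215.0, 173.0, 244.0, 209.0])]
tray [(0.95, [379.0, 145.0, 484.0, 233.0]), (0.95, [309.0, 65.0, 402.0, 132.0]), (0.79, [289.0, 133.0, 366.0, 190.0]), (0.58, [210.0, 171.0, 346.0, 320.0])]
ledge [(0.74, [212.0, 169.0, 346.0, 320.0])]
jar [(0.76, [200.0, 314.0, 235.0, 355.0])]
tin [(0.71, [284.0, 299.0, 312.0, 331.0]), (0.38, [210.0, 169.0, 348.0, 322.0])]
carton [(0.87, [332.0, 210.0, 361.0, 258.0])]
side [247. 970. 771.]
plate [(0.9, [384.0, 163.0, 432.0, 185.0]), (0.7, [309.0, 172.0, 347.0, 204.0]), (0.68, [381.0, 216.0, 408.0, 241.0])]
tray [(0.83, [230.0, 302.0, 355.0, 393.0]), (0.75, [269.0, 232.0, 349.0, 288.0]), (0.7, [146.0, 216.0, 251.0, 284.0])]
ledge [(0.68, [288.0, 146.0, 365.0, 242.0])]
jar [(0.72, [336.0, 134.0, 354.0, 156.0])]
tin []
carton [(0.91, [268.0, 186.0, 288.0, 222.0]), (0.23, [288.0, 150.0, 365.0, 242.0])]
0.7 [ 176.40576435 -625.59333526  238.71911431] [ 9.90571056e-01  1.36999940e-01 -6.56109862e-06  1.33323839e-05] 88.08318355515898
```

View pics/both.png

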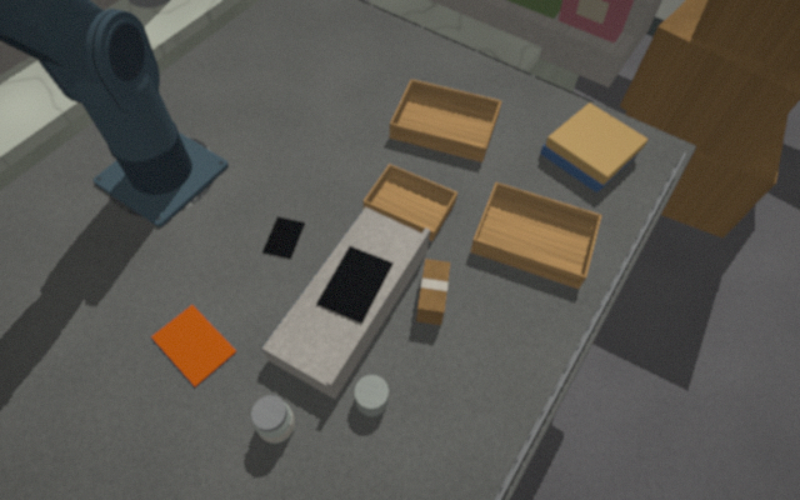

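View pics/side1.png

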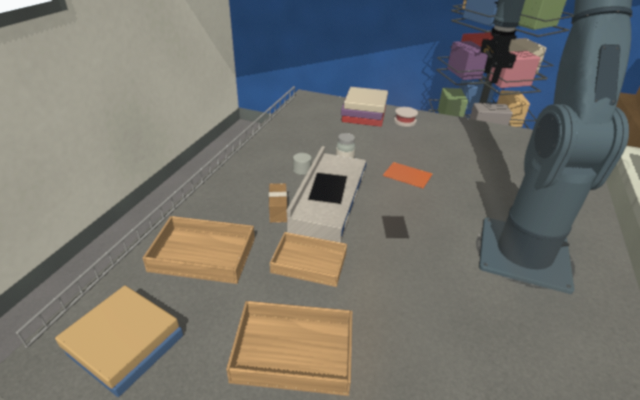

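In the scene view, the plate candidates are large black on the ledge (283,226), small black on the counter (228,190) and orange (155,276). The large black one fits: it is not orange, and it is the larger of the two black ones. The tray candidates are (327,161), (355,98) and (430,188). The smallest, (327,161), stands at the ledge's left (+y) end. I'll confirm in a crop and measure.

```bash
cat > m.py <<'E'
from h import *
def plate(c):
    r=shot(c); ms=env.masks_of(c,'plate'); px=r['pixels'].astype(int)
    best=None
    for m in ms:
        reg=np.array(m['region']); v,u=np.nonzero(reg)
        if px[reg].mean()>70: continue
        P=np.array([ray(r,a,b,66)[:2] for a,b in zip(u,v)])
        rc=cv2.minAreaRect(P.astype(np.float32))
        print(c,'plate',round(m['conf'],2),np.round(rc[0],1),np.round(rc[1],1),round(rc[2],1),np.round(cv2.boxPoints(rc)).tolist())
    return r
E
python3 - <<'E'
from m import *
for c in ['scene','side']:
    r=plate(c)
    for l in ['ledge','tray']:
      for m in env.masks_of(c,l):
        v,u=np.nonzero(m['region']); z=60 if l=='ledge' else 35
        P=np.array([ray(r,a,b,z)[:2] for a,b in zip(u,v)]).astype(np.float32)
        rc=cv2.minAreaRect(P); print(c,l,np.round(m['conf'],2),np.round(rc[0]),np.round(rc[1]),round(rc[2],1))
    b=[195,125,375,260+65] if c=='scene' else [260,130,440,290]
    im=r['pixels'][b[1]:b[3],b[0]:b[2],::-1]
    cv2.imwrite(f'pics/crop_{c}.png',cv2.resize(im,None,fx=3,fy=3,interpolation=cv2.INTER_CUBIC) if c=='side' else cv2.resize(im,None,fx=3,fy=3,interpolation=cv2.INTER_CUBIC))
E
```

```text
scene plate 0.8 [3.787e+02 1.000e-01] [58.  87.8] 21.5 [[336.0, 30.0], [368.0, -51.0], [422.0, -30.0], [390.0, 52.0]]
scene plate 0.68 [557.9  -1. ] [ 97.3 140.3] 11.4 [[496.0, 58.0], [524.0, -79.0], [619.0, -60.0], [592.0, 77.0]]
scene ledge 0.59 [562. -13.] [164. 388.] 5.2
scene tray 0.94 [786. 323.] [234. 197.] 12.7
scene tray 0.82 [523. 243.] [177. 138.] 5.5
scene tray 0.59 [454. 493.] [239. 217.] 15.6
scene tray 0.42 [553.  -5.] [175. 397.] 5.0
side plate 0.6 [553.4   3.5] [ 97.2 149.3] 10.5 [[492.0, 68.0], [519.0, -79.0], [615.0, -61.0], [588.0, 86.0]]
side plate 0.58 [333.1 103.9] [59.1 88.9] 21.3 [[289.0, 135.0], [322.0, 52.0], [377.0, 73.0], [344.0, 156.0]]
side ledge 0.81 [553.  -6.] [172. 458.] 5.6
side tray 0.81 [450. 509.] [238. 193.] 15.8
side tray 0.7 [511. 266.] [175. 153.] 5.9
side tray 0.6 [778. 337.] [252. 209.] 13.2
```

View pics/crop_scene.png

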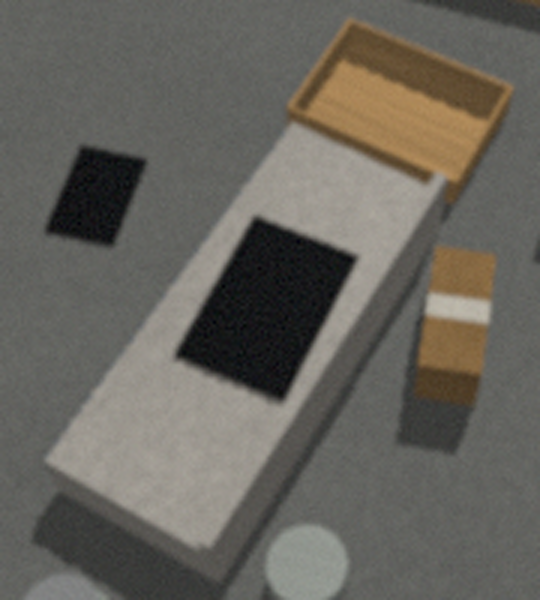

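View pics/crop_side.png

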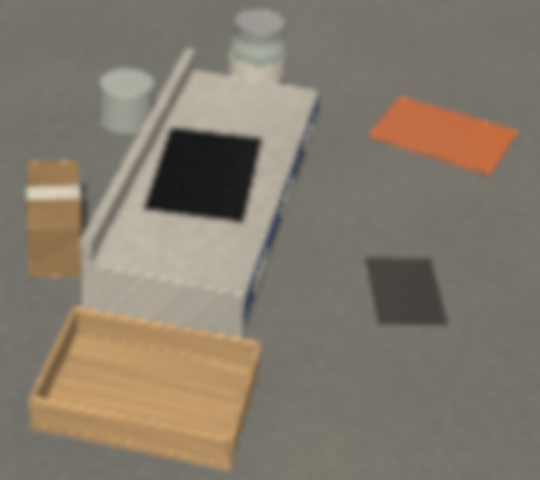

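The crops confirm that the large black plate lies on the ledge, turned a little, and the smallest tray touches the left end. I read the ledge front corners at scene (292.7,166.3) and (210.7,279), and at side (341.3,227.3) and (365.3,161).

```bash
python3 - <<'E'
from h import *
for c,pts in [('scene',[(292.7,166.3),(210.7,279)]),('side',[(341.3,227.3),(365.3,161)])]:
    r=shot(c); a,b=[ray(r,*p,60)[:2] for p in pts]
    d=a-b; print(c,a.round(1),b.round(1),np.linalg.norm(d).round(1),'yaw',np.degrees(np.arctan2(-d[0],d[1])).round(2))
E
```

```text
scene [468.8 155.9] [ 501.7 -199. ] 356.4 yaw 5.31
side [463.1 157.4] [ 494.  -188.5] 347.3 yaw 5.1
```

Request:
drive_tool:
  steps: "110 0 0 0 -0.0884;110 0 0 0 -0.0884;110 0 0 0 -0.0884;110 0 0 0 -0.0884;110 0 0 0 -0.0884;110 0 0 0 -0.0884;110 0 0 0 -0.0884;110 0 0 0 -0.0884;110 0 0 0 -0.0884;110 0 0 0 -0.0884;110 0 0 0 0;110 0 0 0 0"

```text
t: 2.4
ee_pos: [176.2, -625.6, 238.7]
eef_rot: [0.675, 0.738, 0.0, 0.0]
ft_force: [0.6, -1.0, 0.0]
width: 49.9
finger_force: 0.0
```

```bash
cat > st.py <<'E'
from h import *
from scipy.spatial.transform import Rotation as R
def st():
    s=env.state(); M=R.from_quat(s['eef_rot']).as_matrix(); C=np.array([560,-14,0.])
    a=np.radians(5.3); ex=np.array([np.cos(a),np.sin(a),0]); ey=np.array([-ex[1],ex[0],0])
    p=np.array(s['ee_pos']); print('t',round(s['t'],2),'p',p.round(1),'ledge xy',(p-C)@ex,(p-C)@ey,'tooly deg',np.degrees(np.arctan2(M[1,1],M[0,1])).round(2),'w',round(s['width'],1),'f',np.round(s['ft_force'],1))
    return p,M,C,ex,ey
E
python3 - <<'E'
from st import *
p,M,C,ex,ey=st()
t=C-1*ex-85*ey; t[2]=140
print(M.T@(t-p), M.T@(t-p)/400)
E
```

```text
t 2.4 p [ 176.2 -625.6  238.7] ledge xy -438.6122621281055 -573.5703478458832 tooly deg 5.08 w 49.9 f [ 0.6 -1.   0. ]
[490.22416049 435.74043197  98.75256909] [1.2255604  1.08935108 0.24688142]
```

Request:
drive_tool:
  steps: "110 0.0766 0.0681 0.0154 -0.0024;110 0.0766 0.0681 0.0154 0;110 0.0766 0.0681 0.0154 0;110 0.0766 0.0681 0.0154 0;110 0.0766 0.0681 0.0154 0;110 0.0766 0.0681 0.0154 0;110 0.0766 0.0681 0.0154 0;110 0.0766 0.0681 0.0154 0;110 0.0766 0.0681 0.0154 0;110 0.0766 0.0681 0.0154 0;110 0.0766 0.0681 0.0154 0;110 0.0766 0.0681 0.0154 0;110 0.0766 0.0681 0.0154 0;110 0.0766 0.0681 0.0154 0;110 0.0766 0.0681 0.0154 0;110 0.0766 0.0681 0.0154 0;110 0 0 0 0;110 0 0 0 0"

```text
t: 4.2
ee_pos: [563.3, -94.8, 140.0]
eef_rot: [0.672, 0.74, -0.0, -0.0]
ft_force: [0.0, -0.5, -0.5]
width: 50.1
finger_force: 0.0
```

```bash
python3 - <<'E'
from st import *
from m import plate
p,M,C,ex,ey=st()
t=C-1*ex-85*ey; t[2]=62.5
print(M.T@(t-p)/400)
r=shot('scene')
b=[195,125,375,325]
cv2.imwrite('pics/c2.png',cv2.resize(r['pixels'][b[1]:b[3],b[0]:b[2],::-1],None,fx=3,fy=3,interpolation=cv2.INTER_CUBIC))
r=shot('wrist','w2.png')
for n,q in [('plate',(-1,13)),('endL',(-5,180)),('frontR',(-75,-180)),('backR',(65,-180))]:
    print(n,proj(r,C+q[0]*ex+q[1]*ey+[0,0,62]))
E
```

```text
t 4.2 p [563.3 -94.8 140. ] ledge xy -4.167836090454112 -80.80204622321375 tooly deg 5.52 w 50.1 f [ 0.  -0.5 -0.5]
[-0.01052652  0.00796291  0.19364542]
plate [329.79300431  69.43748296]
endL [ 324.1955683  -317.34742602]
frontR [232.41981191 336.41792869]
backR [412.67293551 336.60340055]
```

View pics/w2.png

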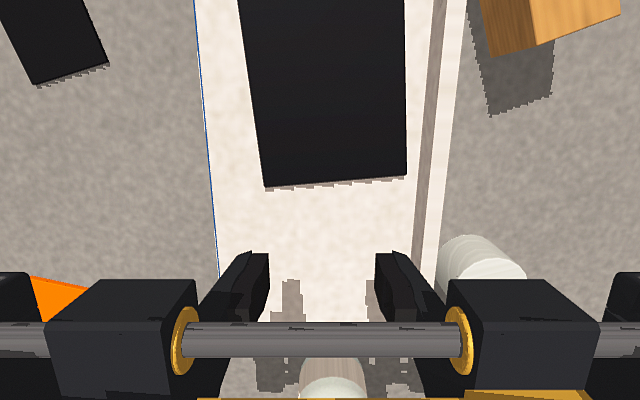

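The wrist picture shows the plate's near-end corners at (266,188) and (407,176). The ledge's front edge runs (195,0)–(219,280) and the base of the back board runs about (434,0)–(412,280). I'll refine the position from these.

```bash
python3 - <<'E'
from st import *
p,M,C,ex,ey=st()
r=shot('wrist')
for n,q,z in [('pl',(266,186),66),('pr',(407,174),66),('pL far',(238,0),66),('pR far',(405,0),66),('f0',(195,0),60),('f1',(219,280),60),('b0',(434,0),60),('b1',(412,280),60)]:
    w=ray(r,*q,z); print(n,w.round(1),((w-C)@ex).round(1),((w-C)@ey).round(1))
E
```

```text
t 4.3 p [562.5 -97.2 140.1] ledge xy -5.149545019418907 -83.07929268340376 tooly deg 5.36 w 50.3 f [-0.2 -1.   0.1]
pl [522.8 -77.5  66. ] -42.9 -59.8
pr [614.2 -60.9  66. ] 49.6 -51.7
pL far [502.2  29.3  66. ] -53.6 48.4
pR far [596.4  38.   66. ] 41.0 48.5
f0 [475.8  28.3  60. ] -79.9 49.9
f1 [ 490.4 -153.8   60. ] -82.2 -132.8
b0 [614.3  41.2  60. ] 59.2 50.0
b1 [ 632.8 -140.6   60. ] 60.8 -132.8
```

Request:
drive_tool:
  steps: "110 0 0.006 0.05 0;110 0 0.006 0.05 0;110 0 0.005 0.05 0;110 0 0 0.03 0;110 0 0 0.01 0;110 0 0 0.003 0;110 0 0 0 0;110 0 0 0 0"

```text
t: 5.15
ee_pos: [570.4, -95.3, 63.8]
eef_rot: [0.672, 0.74, 0.0, 0.001]
ft_force: [-0.4, 1.1, -0.5]
width: 50.0
finger_force: 0.0
```

```bash
python3 - <<'E'
from st import *
st()
E
```

```text
t 5.15 p [570.4 -95.3  63.8] ledge xy 2.8817609806937763 -81.90707892443592 tooly deg 5.51 w 50.0 f [-0.4  1.1 -0.5]
```

Request:
drive_tool:
  steps: "110 0.005 0 0.003 0;110 0.01 0 0 0;110 0.01 0 0 0;110 0.01 0 0 0;110 0.01 0 0 0;110 0.015 0 0 0;110 0.015 0 0 0;110 0.015 0 0 0;110 0.015 0 0 0;110 0.015 0 0 0;110 0.015 0 0 0;110 0.015 0 0 0;110 0.015 0 0 0;110 0.015 0 0 0;110 0.015 0 0 0;110 0.015 0 0 0;110 0.01 0 0 0;110 0.005 0 0 0;110 0 0 0 0;110 0 0 0 0"

```text
t: 7.15
ee_pos: [561.1, -5.4, 61.6]
eef_rot: [0.672, 0.74, 0.0, -0.0]
ft_force: [0.2, -0.1, 0.2]
width: 50.1
finger_force: 0.0
```

```bash
python3 - <<'E'
from st import *
from m import plate
st(); r=plate('scene'); plate('side')
b=[195,125,375,325]
cv2.imwrite('pics/c3.png',cv2.resize(r['pixels'][b[1]:b[3],b[0]:b[2],::-1],None,fx=3,fy=3,interpolation=cv2.INTER_CUBIC))
E
```

```text
t 7.15 p [561.1  -5.4  61.6] ledge xy 1.881521598268728 8.469172018902146 tooly deg 5.53 w 50.1 f [ 0.2 -0.1  0.2]
scene plate 0.96 [571.9  89.8] [ 86.4 137.2] 22.1 [[506.0, 137.0], [558.0, 10.0], [638.0, 43.0], [586.0, 170.0]]
scene plate 0.65 [3.783e+02 2.000e-01] [62.7 90.8] 20.8 [[333.0, 32.0], [365.0, -53.0], [424.0, -31.0], [391.0, 54.0]]
side plate 0.96 [552.3  78.7] [ 93.2 143.4] 5.3 [[499.0, 146.0], [512.0, 3.0], [605.0, 12.0], [592.0, 154.0]]
```

View pics/c3.png

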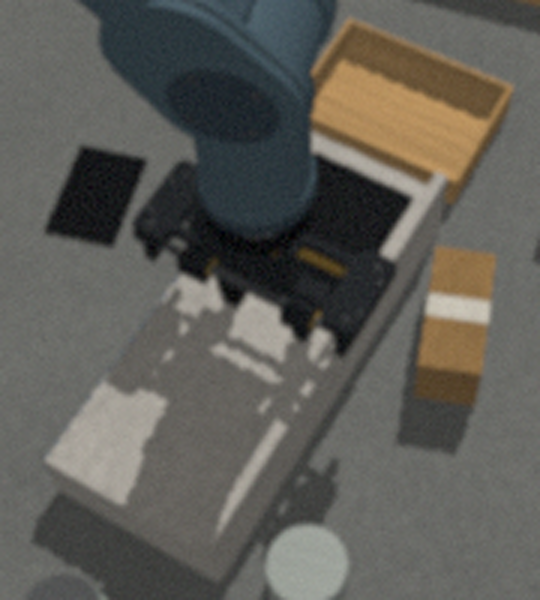

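The plate is now straight (yaw 5.3°) and close to the left end. I'll push about 48 mm more, then check.

Request:
drive_tool:
  steps: "110 0.005 0 0 0;110 0.008 0 0 0;110 0.01 0 0 0;110 0.01 0 0 0;110 0.01 0 0 0;110 0.01 0 0 0;110 0.01 0 0 0;110 0.01 0 0 0;110 0.01 0 0 0;110 0.01 0 0 0;110 0.01 0 0 0;110 0.008 0 0 0;110 0.005 0 0 0;110 0.004 0 0 0;110 0 0 0 0;110 0 0 0 0"

```text
t: 8.95
ee_pos: [556.7, 42.3, 61.8]
eef_rot: [0.672, 0.74, 0.0, -0.0]
ft_force: [0.1, 0.6, 0.0]
width: 49.8
finger_force: 0.0
```

```bash
python3 - <<'E'
from st import *
from m import plate
p,M,C,ex,ey=st(); r=plate('side')
b=[260,150,380,260]
cv2.imwrite('pics/s4.png',cv2.resize(r['pixels'][b[1]:b[3],b[0]:b[2],::-1],None,fx=5,fy=5,interpolation=cv2.INTER_CUBIC))
E
```

```text
t 8.95 p [556.7  42.3  61.8] ledge xy 1.8916641093814557 56.34699628263974 tooly deg 5.52 w 49.8 f [0.1 0.6 0. ]
side plate 0.71 [546.3 127.1] [ 96.4 144.2] 5.1 [[492.0, 195.0], [505.0, 51.0], [601.0, 60.0], [588.0, 203.0]]
```

View pics/s4.png

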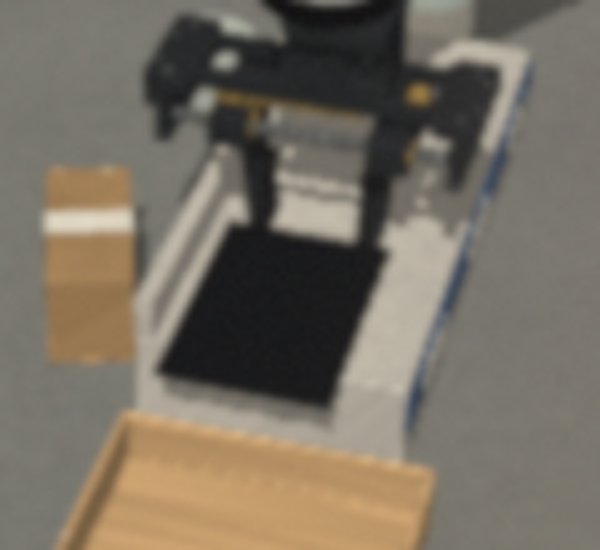

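The side crop shows the plate straight, with its leading edge sticking out roughly 30 mm. I'll push 14 mm more, then back off and measure with a clear view.

Request:
drive_tool:
  steps: "110 0.005 0 0 0;110 0.007 0 0 0;110 0.008 0 0 0;110 0.007 0 0 0;110 0.005 0 0 0;110 0.003 0 0 0;110 0 0 0 0;110 0 0 0 0;110 -0.03 0 0 0;110 -0.05 0 0 0;110 0 0 -0.1 0;110 0 0 -0.1 0;110 0 0 -0.1 0;110 0 0 -0.1 0;110 0 0 -0.1 0;110 0 0 0 0;110 0 0 0 0"

```text
t: 10.75
ee_pos: [558.7, 23.3, 262.3]
eef_rot: [0.673, 0.74, 0.0, 0.001]
ft_force: [0.4, 0.5, 0.1]
width: 50.1
finger_force: 0.0
```

```bash
python3 - <<'E'
from st import *
from m import plate
p,M,C,ex,ey=st(); plate('scene'); plate('side'); shot('wrist','w5.png')
E
```

```text
t 10.75 p [558.7  23.3 262.3] ledge xy 2.138106633014609 37.21859362482348 tooly deg 5.46 w 50.1 f [0.4 0.5 0.1]
scene plate 0.71 [551.1 136.2] [ 97.2 144.4] 5.5 [[496.0, 203.0], [510.0, 60.0], [606.0, 69.0], [593.0, 213.0]]
scene plate 0.66 [3.784e+02 1.000e-01] [59.7 89. ] 22.1 [[334.0, 30.0], [368.0, -52.0], [423.0, -30.0], [389.0, 53.0]]
side plate 0.96 [546.2 142. ] [ 97.3 151.6] 5.7 [[490.0, 213.0], [505.0, 62.0], [602.0, 71.0], [587.0, 222.0]]
```

View pics/w5.png

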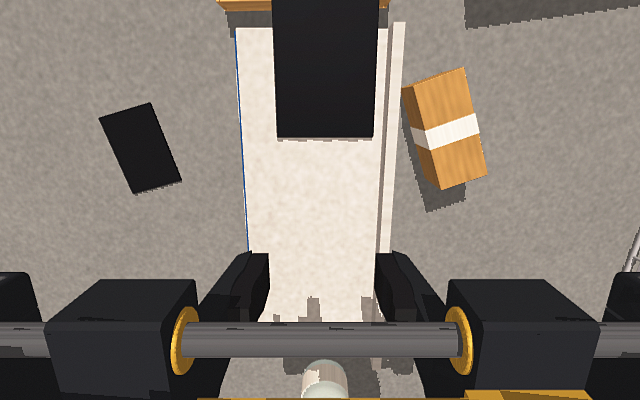

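The wrist view shows the ledge's left end at row 28 (x 237–388) and the plate's trailing top edge from (278,138) to (372,136). The gap between them gives the overhang directly.

```bash
python3 - <<'E'
from st import *
p,M,C,ex,ey=st(); r=shot('wrist')
for n,q,z in [('pl',(278,138),66),('pr',(372,136.5),66),('pl far',(272,2),66),('pr far',(380,2),66),('endF',(237,28.5),60),('endB',(387,27.5),60),('f1',(248,250),60),('b1',(375,250),60)]:
    w=ray(r,*q,z); print(n,((w-C)@ex).round(1),((w-C)@ey).round(1))
E
```

```text
t 11.0 p [557.6  24.  260.3] ledge xy 1.070654326830155 38.056733666431185 tooly deg 5.52 w 50.1 f [-0.  -0.4 -0.1]
pl -43.2 80.6
pr 48.9 82.3
pl far -44.4 198.3
pr far 50.5 198.6
endF -78.0 178.3
endB 58.9 179.6
f1 -81.3 -41.9
b1 58.9 -41.3
```

The overhang is about 42 mm and the target is about 47 mm, so I'll nudge it 4.5 mm more.

Request:
drive_tool:
  steps: "110 0 0 0.1 0;110 0 0 0.1 0;110 0 0 0.1 0;110 0 0 0.1 0;110 0 0 0.08 0;110 0 0 0.02 0;110 0 0 0 0;110 0.03 0 0 0;110 0.03 0 0 0;110 0.015 0 0 0;110 0.007 0 0 0;110 0.005 0 0 0;110 0.004 0 0 0;110 0 0 0 0;110 0 0 0 0;110 -0.03 0 0 0;110 -0.05 0 0 0;110 0 0 -0.1 0;110 0 0 -0.1 0;110 0 0 -0.1 0"

```text
t: 13.05
ee_pos: [557.5, 27.6, 182.8]
eef_rot: [0.673, 0.74, -0.0, -0.0]
ft_force: [0.2, -0.3, 0.1]
width: 50.0
finger_force: 0.0
```

Request:
drive_tool:
  steps: "110 0 0 -0.1 0;110 0 0 -0.1 0;110 0 0 0 0;110 0 0 0 0"

```text
t: 13.45
ee_pos: [558.2, 27.8, 262.2]
eef_rot: [0.673, 0.74, 0.0, 0.001]
ft_force: [-0.5, 0.6, -0.2]
width: 50.3
finger_force: 0.0
```

```bash
python3 - <<'E'
from st import *
from m import plate
p,M,C,ex,ey=st(); plate('scene'); r=shot('wrist','w6.png')
E
```

```text
t 13.45 p [558.2  27.8 262.2] ledge xy 2.047646985350624 41.81779992909821 tooly deg 5.47 w 50.3 f [-0.5  0.6 -0.2]
scene plate 0.67 [ 3.791e+02 -2.000e-01] [59.6 88.7] 21.6 [[335.0, 30.0], [368.0, -52.0], [423.0, -30.0], [391.0, 52.0]]
scene plate 0.59 [550.4 140. ] [100.  146.1] 4.9 [[494.0, 208.0], [507.0, 63.0], [606.0, 71.0], [594.0, 217.0]]
```

View pics/w6.png

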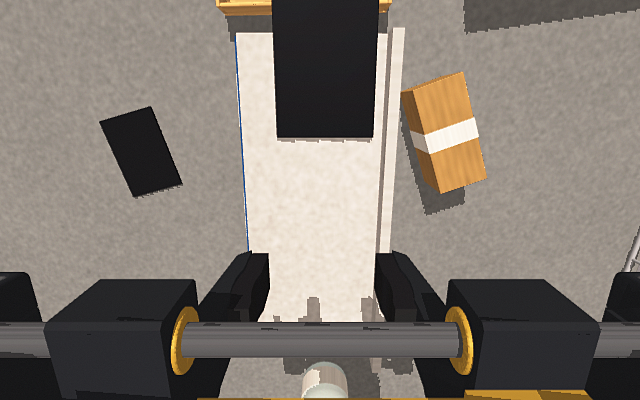

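The ledge end is now at row 33 and the plate's trailing edge at row 137. The plate has about 93 mm on the ledge and about 47 mm past the end, lies straight, and nothing else has moved. I'm handing the job in.

```bash
python3 -c "
from rig import env
print(env.sign_off())"
```

```text
the job is handed in; nothing more can be done
None
```

The plate lies flat and straight along the ledge, with about 47 mm (a third of its length) past the end next to the smallest tray; the job was handed in at about 13.5 s with the robot touching nothing.

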